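Open the tamping press and draw out the portafilter

TASK

The portafilter is held in the tamping press, whose plunger is screwed down into its basket. Unscrew the handwheel on top (counter-clockwise from above; it rises as it turns) until the plunger is well clear above the basket's rim, then draw the portafilter out through the open front until its basket is completely past the tips of the press's feet, and leave it standing on the worktop as it stood, with the plunger still up. Do not push or knock over the milk pitcher, the espresso cup or the tamper.

Things in the scene. Friction and masses are not known exactly. Their poses are not given: they have to be found in the camera images.
- press: dark steel C-shaped press, fixed. Origin: on the vertical screw axis at worktop level. Open front -x; column 46 mm wide at x = 68 to 102 mm. Two feet 20 mm wide, 14 mm high, at y = +-65 mm (centres), reach forward to x = -45 mm; bare worktop between. Head arm 40 mm wide from column to axis, top z = 124 mm; thread nut 44 mm diameter, top z = 129 mm: only stem and wheel are higher.
- wheel (a joint): turn of the handwheel, rad: 0 = plunger fully down, grows counter-clockwise seen from above (opening), stop at 6.9. Each radian lifts wheel, stem and plunger together by 5.73 mm (36 mm a turn). Friction about 0.18 N m; stays where left. Starts between 0 and 1.3.
- wheel_rim (a point): centre of the handwheel at mid-height of its rim, on the screw axis. Black disc, 62 mm diameter, rim 22 mm high (11 mm above and below this point), steel hub 2 mm above the rim. Can be gripped across its diameter from above at any yaw. 155 mm above the worktop at wheel joint 0; rises with the wheel.
- plunger_face (a point): centre of the underside of the plunger, a steel disc of 40 mm diameter at the stem's lower end; 34 mm above the worktop at wheel joint 0, rises with the wheel. Clear of the basket (rim at 52 mm) when more than 54 mm above the worktop, i.e. wheel joint above 3.5.
- portafilter: portafilter, steel basket head and dark wooden handle, 203 mm long, about 0.42 kg, loose, standing on its spouts and handle end. Origin on the worktop under its middle; z up. Basket outside 67 mm diameter (95 mm over side lugs), inside about 54 mm, floor z = 25, rim z = 52 mm. Handle runs from the basket along (-0.971, 0.238) of its x, y; at the start that points out of the press's front.
- basket (a point): centre of the basket's rim, on the portafilter, at (67, -4, 52) mm of its frame; at the start within 5 mm of the screw axis. Axes as the portafilter's.
- handle (a point): on the centre line of the portafilter's handle near mid-length, 100 mm from the basket's axis, 25 mm above the worktop. Axes as the portafilter's. The handle is about 25 mm thick here, runs along (-0.971, 0.238) of x, y and slopes down to the worktop at its end.
- milk_pitcher: steel milk pitcher 98 mm high, loose bystander. Origin under its centre.
- espresso_cup: small dark espresso cup with handle, 63 x 88 mm, 49 mm high, loose bystander. Origin under its centre.
- tamper: tamper with steel foot of 58 mm diameter and wooden handle, 83 mm high, loose bystander. Origin under its centre.

How it is judged:
By the outcome, as a careful person would: the job done as asked, in the order asked, and still so for the second after the job is handed in, with the robot touching nothing.
It also fails if it takes over 72 s, if anything falls off the work surface, if the arm or the gripper's body presses on something with over 40 N, if the wrist force passes 120 N, or if a joint passes its speed limit or range.

ROBOT

A 7-joint arm with a two-finger parallel gripper is mounted at the origin on a cart in front of the work surface, level with it; the furniture and walls round the work are solid. World frame = base frame: x ahead of the robot, y to its left, z up, the work surface at z = 0. Lengths are in m, angles in rad, forces in N, time in s.
With the tool pointing down it reaches from about 0.4 to 0.875 m from the base axis. Payload 4.4 kg.
Tool frame: the origin (TCP) lies at the very end of the fingers, on their centre line; the grasp point (between the pads) lies 19 mm behind it (env.hold_point_z is the distance from the TCP to the grasp point, in m); z points along the fingers, y is the line along which they close (so a half turn about z gives the same grasp; the last joint's range is limited). The gripper opens to 85 mm and grips with 20 to 120 N. Pads are 22 mm wide; open, the fingers measure 114 mm over their backs; the gripper's body (76 mm by 85 mm) begins 54 mm behind the grasp point. The pads swing forward as they close: fully open they stand 13 mm farther back than shut.
Start: joints at [-1.308, 0.628, 0.038, 1.517, -0.027, 0.996, -0.02], TCP at [0.21, 0.615, 0.231] pointing down, gripper open.
Joint ranges: [-3.06, 3.06], [-0.37, 2.12], [-1.25, 1.32], [0.18, 2.47], [-1.1, 4.24], [0.23, 1.98], [-2.94, 2.94]. Speed limits (rad/s): [2.57, 2.57, 3.14, 3.14, 3.14, 3.14, 3.14].

INTERFACE

Orientations are given as [roll, pitch, yaw] about the fixed x, y, z axes, in that order (R = Rz(yaw) Ry(pitch) Rx(roll)).
In Python, from rig import env gives the robot as it stands. The module is installed in compiled form; this text tells all that it offers.
- The arm moves only by the shell command python3 -m creep 'ROWS'. ROWS is JSON, one flat list of numbers, 5 for each row, row after row: the closure, from 0 (fully open) to 1 (shut), then the shift along the tool's x, y, z in m, then the turn about the tool's z in degrees. In form: [fingers, dx, dy, dz, yaw, fingers, dx, dy, dz, yaw, ...]. A call has 1 to 8 rows; each row shifts and turns the commanded pose from where the row before left it, along the tool's axes as they then stand; what a row does not reach is not made up. A row lasts 1/12 s, in which the tool goes at most 41.7 mm and 7.16 degrees, less where a joint would pass 70% of its speed; a pose out of reach is approached as far as the arm can. A call is refused whole if a number of a shift passes 0.0417 or a number of a turn 7.16, either way. A call with a gripper value outside its range is refused whole. The fingers move at their own pace and stop on an object; the grip force is fixed at half the most. Time passes only in rows, so rows that do not move let the fingers close. It gives the time, the measured TCP pose, the force, the opening and the grip force at its end, in the units of the state.
- env.observe(): the state, without advancing time (a new reading comes with each control period).
- env.capture(name): name is "scene" or "top"; returns the picture (384x512x3 uint8, red, green, blue); there is no depth.
- env.camera_params(name): a dict with "fov_y" (degrees; the focal length in pixels is half the picture's height over the tangent of half this angle, whatever the lens; pixels are square), "cx", "cy" (the principal point, pixels), "rvec" (rotation vector, rad) and "tvec" (3), from world to camera coordinates, as OpenCV has them. Camera axes: x right, y down, z forward; pixel columns grow to the right and rows downward; lengths in m; the calibration is good to about 2 mm. A picture is of the moment at which its call begins. camera_params takes no time and is no camera call.
- env.close_job(): hands the job in; it is judged then, once.
The state is a dict: "time": time; "qpos": joint angles; "dq": joint speeds; "effort": joint torques, N m; "tcp_pos": TCP position; "tool_rot": TCP orientation; "force": force on the tool from outside, world axes, zero at the start; "ft_torque": the same for the moment, N m; "finger_gap": finger opening in m; "grasp_force": force on a finger pad.
Only numpy, scipy, OpenCV 4.12 (cv2) and the standard library are available. Lean on these libraries where they do the work, as an engineer would, in place of code of your own. Each camera call takes 0.05 s, during which the arm holds its last target. There are 200 camera calls.

## Working session

There is one attempt and no reset: what is moved stays moved. The work goes in short steps, Python scripts to look and compute and a shell command to move; the robot and the scene stay as the last step left them, time stands still between calls to the robot, and variables do not carry over. Pictures are saved under pics/ and viewed, at most 10 in all, crops included, and the job is handed in when it is done.

```bash
mkdir -p pics; cat > h.py <<'E'
import numpy as np, cv2
from rig import env
def cam(n):
    p=env.camera_params(n); f=192/np.tan(np.radians(p["fov_y"])/2)
    K=np.array([[f,0,p["cx"]],[0,f,p["cy"]],[0,0,1.]]); R=cv2.Rodrigues(np.array(p["rvec"],float))[0]
    return K,R,np.array(p["tvec"],float)
def proj(n,X):
    K,R,t=cam(n); q=K@(R@np.array(X,float)+t); return q[:2]/q[2]
def ray(n,uv):
    K,R,t=cam(n); return -R.T@t, R.T@np.linalg.inv(K)@np.array([*uv,1.])
def onz(n,uv,z):
    c,d=ray(n,uv); return c+d*(z-c[2])/d[2]
def tri(ua,ub,a="scene",b="top"):
    c,d=ray(a,ua); e,g=ray(b,ub); s=np.linalg.lstsq(np.c_[d,-g],e-c,rcond=None)[0]
    return (c+d*s[0]+e+g*s[1])/2, np.linalg.norm(c+d*s[0]-e-g*s[1])
def snap(n,f): 
    im=env.capture(n)[:,:,::-1]; cv2.imwrite(f"pics/{f}.png",im); return im
E
python3 - <<'E'
from h import *
a=snap("scene","s0");b=snap("top","t0")
for n in("scene","top"):
    p=env.camera_params(n); print(p, ray(n,(256,192)))
o=env.observe(); print(o["tcp_pos"],o["tool_rot"],env.hold_point_z)
E
```

```text
{'fov_y': 57.274550205923816, 'cx': 261.44694911180727, 'cy': 186.09982373813773, 'rvec': array([ 2.09726869, -0.47720987,  0.29129451]), 'tvec': array([-0.41588114,  0.23550666,  0.97459617])} (array([ 0.05029475, -0.801568  ,  0.73021736]), array([ 0.36676016,  0.75014348, -0.55072072]))
{'fov_y': 57.79168513895724, 'cx': 254.6340303088636, 'cy': 187.02166238998828, 'rvec': array([ 2.11413835, -2.17963501,  0.10114987]), 'tvec': array([0.08115002, 0.4930332 , 1.03033005])} (array([0.36768266, 0.04041806, 1.08370795]), array([ 0.10594317,  0.02071444, -0.99426716]))
[0.20968683 0.61465488 0.23048136] [-3.13987257e+00  3.71467106e-05  2.81274966e+00] 0.0187
```

View pics/s0.png

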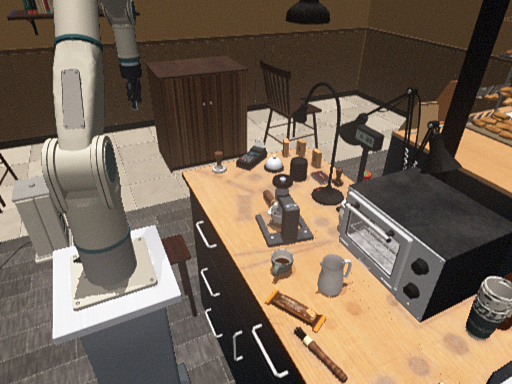

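View pics/t0.png

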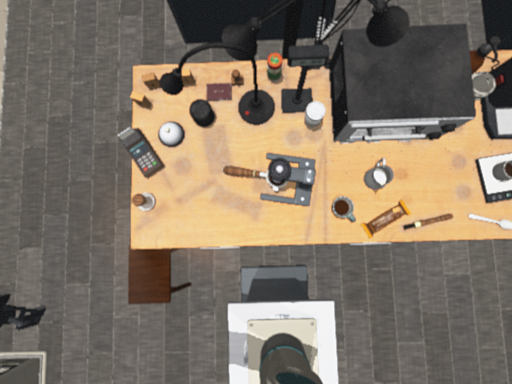

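The scene view shows the press near (283,215), with its wheel at about (282,182). In the top view the wheel is near (279,170), the handle runs left to (226,171), the feet are at (265–315, 155/198), the tamper is at (144,201), the cup at (343,208) and the pitcher at (378,176). I'll enlarge both around the press.

```bash
python3 - <<'E'
from h import *
a=cv2.imread("pics/s0.png")[160:260,240:340];b=cv2.imread("pics/t0.png")[130:220,215:325]
a=cv2.resize(a,(400,400),interpolation=cv2.INTER_CUBIC);b=cv2.resize(b,(400,327),interpolation=cv2.INTER_CUBIC)
c=np.zeros((400,800,3),np.uint8);c[:,:400]=a;c[:327,400:]=b;cv2.imwrite("pics/c0.png",c)
for n,u in(("wheel",(279,169)),):print(onz("top",u,.17))
for u in [(265,153),(262,199),(315,155),(310,204)]:print(onz("top",u,.014))
for u in [(226,171),(144,201)]:print(onz("top",u,.02))
E
```

```text
[ 0.5245403  -0.00346592  0.17      ]
[0.60356122 0.03091664 0.014     ]
[0.45938028 0.04484133 0.014     ]
[ 0.59175942 -0.12460468  0.014     ]
[ 0.43941351 -0.10177853  0.014     ]
[0.54953051 0.15380074 0.02      ]
[0.46405491 0.40981679 0.02      ]
```

View pics/c0.png

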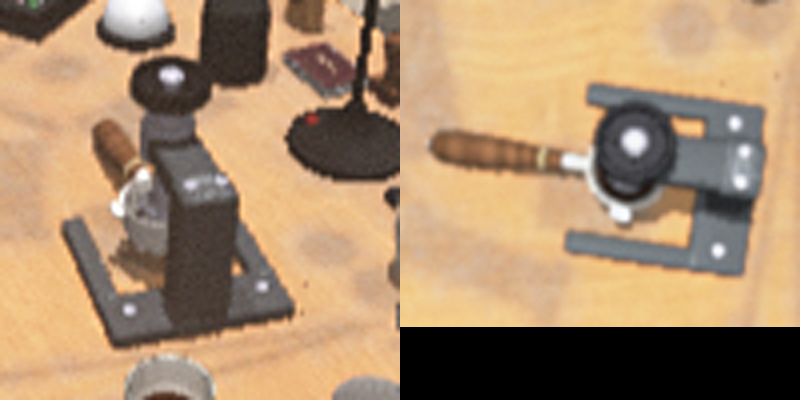

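```bash
python3 - <<'E'
from h import *
T=lambda x,y:(215+(x-400)/3.636,130+y/3.636); S=lambda x,y:(240+x/4,160+y/4)
print("hub",tri(S(171,74),T(633,141)))
print("handle end",tri(S(100,128),T(434,143)))
print("handle-ferrule",tri(S(138,180),T(543,158)))
A=onz("top",T(588,94),.014);B=onz("top",T(567,240),.014);print(A,B,np.linalg.norm(A-B))
C=onz("top",T(764,105),.014);D=onz("top",T(742,274),.014);print(C,D)
d=(A-B)/np.linalg.norm(A-B); 
m=(A+B)/2; xx=np.array([d[1],-d[0],0]) ; print("press xdir",xx,"axis est",m+.045*xx)
for p in[(434,143),(490,150),(543,158)]:print(onz("top",T(*p),.03))
print("basket",onz("top",T(625,180),.05))
E
```

```text
hub (array([ 0.52761815, -0.0048694 ,  0.17063138]), np.float64(0.005633919183360312))
handle end (array([0.55641299, 0.15918531, 0.01486273]), np.float64(0.001172627576496331))
handle-ferrule (array([0.54203254, 0.06458359, 0.0211536 ]), np.float64(0.0071900187961000525))
[0.5942819  0.02588118 0.014     ] [0.46874858 0.047853   0.014     ] 0.1274416553751792
[ 0.57946394 -0.12433717  0.014     ] [ 0.43533902 -0.09870903  0.014     ]
press xdir [-0.1724069  -0.98502582  0.        ] axis est [ 0.52375693 -0.00745907  0.014     ]
[0.55320131 0.15772354 0.03      ]
[0.54561127 0.11040316 0.03      ]
[0.53728142 0.06581866 0.03      ]
basket [ 0.51347121 -0.00170733  0.05      ]
```

Hub top is at about (0.525,-0.005,0.170), so the wheel joint is near 0.4. The press front and handle point along (0.17,0.985), and the foot spacing comes out at 127 mm against 130 given. I'll move above the wheel now.

```bash
python3 -m creep '[0,-0.0277,-0.0269,-0.003,0, 0,-0.0277,-0.0269,-0.003,0, 0,-0.0277,-0.0269,-0.003,0, 0,-0.0277,-0.0269,-0.003,0, 0,-0.0277,-0.0269,-0.003,0, 0,-0.0277,-0.0269,-0.003,0, 0,-0.0277,-0.0269,0,0, 0,-0.0277,-0.0269,0,0]'
python3 -c "
from h import *
print(env.observe()['qpos'],env.observe()['tool_rot'])"
```

```text
time: 0.77
tcp_pos: [0.3505, 0.3381, 0.2493]
tool_rot: [-3.142, -0.0, 2.813]
force: [1.0, -0.5, 0.4]
finger_gap: 0.0853
grasp_force: 0.0
[-0.86696596  0.37380623  0.05717623  1.93821061 -0.02828189  0.83033589
  0.44758236] [-3.14159059e+00 -8.12796281e-06  2.81302641e+00]
```

```bash
python3 -m creep '[0,-0.0277,-0.0269,0,0, 0,-0.0277,-0.0269,0,0, 0,-0.0277,-0.0269,0,0, 0,-0.0277,-0.0269,0,0, 0,-0.0277,-0.0269,0,0, 0,-0.0277,-0.0269,0,0, 0,-0.0277,-0.0269,0,0, 0,-0.0277,-0.0269,0,0]'
python3 -m creep '[0,-0.0277,-0.0269,0,0, 0,-0.0277,-0.0269,0,0, 0,0,0,0,7.1, 0,0,0,0,7.1, 0,0,0,0,7.1, 0,0,0,0,7.1, 0,0,0,0,7.1,0,0,0,0,7.1]'
python3 -m creep '[0,0,0,0,7.1, 0,0,0,0,7.1, 0,0,0,0,7.1, 0,0,0,0,7.1, 0,0,0,0,7.1,0,0,0,0,7.1,0,0,0,0,7.1,0,0,0,0,7.1]'
python3 -m creep '[0,0,0,0,7.1, 0,0,0,0,7.1, 0,0,0,0,7.1, 0,0,0,0,7.1, 0,0,0,0,7.1,0,0,0,0,7.1,0,0,0,0,7.1,0,0,0,0,7.1]'
python3 -c "
from h import *
print(env.observe()['qpos'],env.observe()['tool_rot'])"
```

```text
time: 1.43
tcp_pos: [0.4906, 0.0629, 0.2492]
tool_rot: [-3.141, -0.0, 2.813]
force: [0.6, -0.4, 0.1]
finger_gap: 0.0856
grasp_force: 0.0
time: 2.1
tcp_pos: [0.5251, -0.0041, 0.249]
tool_rot: [-3.141, -0.0, 2.063]
force: [-0.3, -1.0, 0.3]
finger_gap: 0.0857
grasp_force: 0.0
time: 2.77
tcp_pos: [0.5251, -0.0039, 0.249]
tool_rot: [-3.141, 0.0, 1.072]
force: [-1.2, 0.0, -1.1]
finger_gap: 0.0853
grasp_force: 0.0
time: 3.43
tcp_pos: [0.5251, -0.0038, 0.249]
tool_rot: [-3.141, 0.001, 0.081]
force: [0.1, 0.6, -0.2]
finger_gap: 0.0855
grasp_force: 0.0
[-0.62247628  0.57349018  0.90278819  1.85709925 -0.53957576  0.97759314
 -0.9725237 ] [-3.14133540e+00  7.07396208e-04  8.06598756e-02]
```

```bash
python3 -m creep '[0,0,0,0,7.1, 0,0,0,0,7.1, 0,0,0,0,7.1, 0,0,0,0,7.1, 0,0,0,0,7.1,0,0,0,0,7.1,0,0,0,0,7.1,0,0,0,0,7.1]'
python3 - <<'E'
from h import *
o=env.observe();print(o['qpos'],o['tool_rot'])
a=snap("scene","s1")[140:240,230:330];b=snap("top","t1")[130:220,215:325]
a=cv2.resize(a,(400,400),interpolation=cv2.INTER_CUBIC);b=cv2.resize(b,(400,327),interpolation=cv2.INTER_CUBIC)
c=np.zeros((400,800,3),np.uint8);c[:,:400]=a;c[:327,400:]=b;cv2.imwrite("pics/c1.png",c)
E
```

```text
time: 4.1
tcp_pos: [0.5252, -0.0037, 0.249]
tool_rot: [3.141, 0.001, -0.91]
force: [-0.3, 0.5, -0.7]
finger_gap: 0.0852
grasp_force: 0.0
[-0.7390177   0.70524289  1.18240774  1.85948737 -0.73744385  1.10234039
 -1.75282995] [ 3.14122698e+00  6.11312975e-04 -9.10493257e-01]
```

View pics/c1.png

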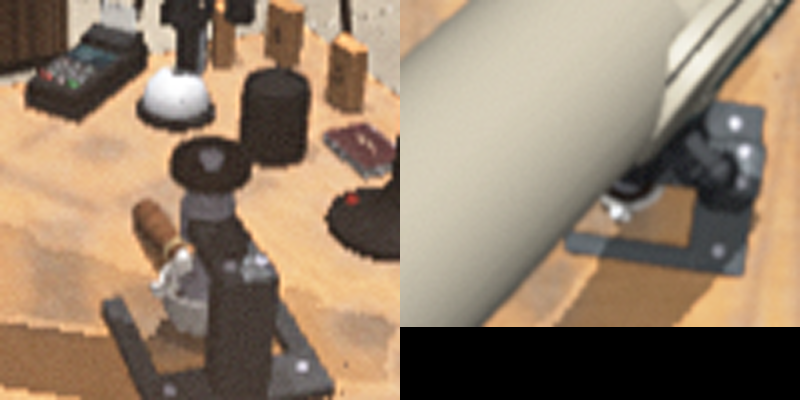

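The scene view shows the wheel hub at crop (210,158), i.e. (282.5,179.5), with the fingers directly above it. The top view is blocked by the arm. I'll check the hub pixel against my estimate, then descend.

```bash
python3 - <<'E'
from h import *
for z in(.168,.170,.173):print(z,onz("scene",(282.6,179),z),proj("scene",(.525,-.004,z)))
E
python3 -m creep '[0,0,0,0.0137,0, 0,0,0,0.0137,0, 0,0,0,0.0137,0, 0,0,0,0.0137,0, 0,0,0,0.0137,0,0,0,0,0.0137,0,0,0,0,0.0137,0,0,0,0,0.0137,0]'
python3 -c "
from h import *
print(env.observe()['qpos'],env.observe()['ft_torque'])"
```

```text
0.168 [ 0.53092762 -0.00401733  0.168     ] [280.91749444 179.40867201]
0.17 [ 0.52921785 -0.00685449  0.17      ] [280.95067744 178.85374722]
0.173 [ 0.52665318 -0.01111023  0.173     ] [281.00057543 178.01929478]
time: 4.87
tcp_pos: [0.5252, -0.0041, 0.1383]
tool_rot: [3.141, 0.0, -0.904]
force: [1.1, 0.4, 0.3]
finger_gap: 0.0853
grasp_force: 0.0
[-0.64645785  0.82745758  1.01960479  1.97152727 -0.92449959  0.90351657
 -1.60081753] [0.02963161 0.00431451 0.03500567]
```

```bash
python3 -m creep '[0.15,0,0,0,0, 0.2,0,0,0,0, 0.25,0,0,0,0, 0.3,0,0,0,0, 0.3,0,0,0,0, 0.3,0,0,0,0]'; python3 -c "
from h import *
print(env.observe()['ft_torque'],env.observe()['tcp_pos'])"
```

```text
time: 5.37
tcp_pos: [0.5263, -0.004, 0.1406]
tool_rot: [-3.14, -0.001, -0.904]
force: [0.8, 1.3, 4.8]
finger_gap: 0.0604
grasp_force: 41.5
[ 0.19425028 -0.14007216 -0.03800168] [ 0.52628089 -0.00401355  0.14058545]
```

```bash
python3 -m creep '[1,0,0,0,0, 1,0,0,-0.001,0, 1,0,0,-0.0007,-7, 1,0,0,-0.0007,-7, 1,0,0,-0.0007,-7, 1,0,0,-0.0007,-7]'; python3 -c "
from h import *
print(env.observe()['ft_torque'],env.observe()['qpos'])"
```

```text
time: 5.87
tcp_pos: [0.5259, -0.0042, 0.1437]
tool_rot: [-3.142, -0.001, -0.411]
force: [1.3, 0.5, -1.6]
finger_gap: 0.06
grasp_force: 66.5
[-0.04285535 -0.32144339 -0.21106735] [-0.59738249  0.75960465  0.90444149  1.96589596 -0.82039489  0.83258728
 -1.209499  ]
```

```bash
for i in 1; do python3 -m creep '[1,0,0,-0.0007,-7, 1,0,0,-0.0007,-7, 1,0,0,-0.0007,-7, 1,0,0,-0.0007,-7,1,0,0,-0.0007,-7, 1,0,0,-0.0007,-7, 1,0,0,-0.0007,-7, 1,0,0,-0.0007,-7]'; done
python3 -m creep '[1,0,0,-0.0007,-7, 1,0,0,-0.0007,-7, 1,0,0,-0.0007,-7, 1,0,0,-0.0007,-7,1,0,0,-0.0007,-7, 1,0,0,-0.0007,-7, 1,0,0,-0.0007,-7, 1,0,0,-0.0007,-7]'
python3 -c "
from h import *
print(env.observe()['ft_torque'],env.observe()['qpos'])"
```

```text
time: 6.53
tcp_pos: [0.5266, -0.0052, 0.1493]
tool_rot: [3.138, -0.001, 0.566]
force: [3.5, -0.7, -4.2]
finger_gap: 0.0598
grasp_force: 66.4
time: 7.2
tcp_pos: [0.528, -0.0047, 0.155]
tool_rot: [3.136, 0.001, 1.544]
force: [5.2, 1.0, -6.2]
finger_gap: 0.0598
grasp_force: 66.3
[ 0.11919524 -1.58562525 -0.16197444] [-0.2914222   0.58606733  0.36910817  1.94732051 -0.32913773  0.66045088
  0.2556086 ]
```

```bash
python3 -m creep '[1,0,0,-0.0006,-7, 1,0,0,-0.0006,-7, 1,0,0,-0.0006,-7, 1,0,0,-0.0006,-7,1,0,0,-0.0006,-7, 1,0,0,-0.0006,-7, 1,0,0,-0.0007,-7, 1,0,0,-0.0007,-7]'
python3 -m creep '[1,0,0,-0.0007,-7, 1,0,0,-0.0007,-7, 1,0,0,-0.0007,-7, 1,0,0,-0.0007,-7,1,0,0,-0.0007,-7, 1,0,0,-0.0007,-7, 1,0,0,-0.0007,-7, 1,0,0,-0.0007,-7]'
python3 -c "
from h import *
print(env.observe()['ft_torque'],env.observe()['qpos'])"
```

```text
time: 7.87
tcp_pos: [0.528, -0.0034, 0.1605]
tool_rot: [3.137, 0.004, 2.521]
force: [3.1, 1.9, -0.2]
finger_gap: 0.0597
grasp_force: 66.8
time: 8.53
tcp_pos: [0.527, -0.003, 0.166]
tool_rot: [3.141, 0.004, -2.784]
force: [2.4, 2.3, 1.9]
finger_gap: 0.0603
grasp_force: 67.1
[ 1.01157178 -0.2231298  -0.25897725] [ 0.08997966  0.54633079 -0.20080406  1.92748586  0.16360279  0.67942901
  1.71862657]
```

```bash
python3 -m creep '[1,0,0,-0.0007,-7, 1,0,0,-0.0007,-7, 1,0,0,-0.0007,-7, 1,0,0,-0.0007,-7,1,0,0,-0.0007,-7, 1,0,0,-0.0007,-7, 1,0,0,0,0, 1,0,0,0,0]'
python3 -m creep '[0.5,0,0,0,0, 0,0,0,0,0,0,0,0,0,0, 0,0,0,0,0,0,0,0,0,0]'
python3 -m creep '[0,0,0,-0.015,0, 0,0,0,-0.015,0, 0,0,0,-0.015,0, 0,0,0,-0.015,0,0,0,0,-0.015,0,0,0,0,-0.01,0]'
python3 -c "
from h import *
print(env.observe()['ft_torque'],env.observe()['qpos'])"
```

```text
time: 9.2
tcp_pos: [0.5264, -0.0034, 0.1702]
tool_rot: [-3.14, 0.002, -2.058]
force: [0.2, 2.7, 5.3]
finger_gap: 0.06
grasp_force: 67.2
time: 9.62
tcp_pos: [0.5249, -0.0046, 0.1692]
tool_rot: [3.141, -0.001, -2.058]
force: [-0.5, -0.2, 0.1]
finger_gap: 0.0853
grasp_force: 0.0
time: 10.12
tcp_pos: [0.5256, -0.0043, 0.2557]
tool_rot: [-3.141, 0.0, -2.057]
force: [0.8, 0.2, 0.3]
finger_gap: 0.0854
grasp_force: 0.0
[-0.05698085 -0.04748154 -0.00395563] [ 0.27725418  0.45164202 -0.46547311  1.82428619  0.24882792  0.92247393
  2.35579996]
```

```bash
python3 -m creep '[0,0,0,0,7.05, 0,0,0,0,7.05, 0,0,0,0,7.05, 0,0,0,0,7.05, 0,0,0,0,7.05,0,0,0,0,7.05,0,0,0,0,7.05,0,0,0,0,7.05]' >/dev/null
python3 -m creep '[0,0,0,0,7.05, 0,0,0,0,7.05, 0,0,0,0,7.05, 0,0,0,0,7.05, 0,0,0,0,7.05,0,0,0,0,7.05,0,0,0,0,7.05,0,0,0,0,7.05]' >/dev/null
python3 -m creep '[0,0,0,0,7.05, 0,0,0,0,7.05, 0,0,0,0,7.05, 0,0,0,0,7.05, 0,0,0,0,7.05,0,0,0,0,7.05,0,0,0,0,7.05]'
python3 - <<'E'
from h import *
o=env.observe();print(o['qpos'],o['tool_rot'])
a=snap("scene","s2")[140:240,230:330];b=snap("top","t2")[130:220,215:325]
a=cv2.resize(a,(400,400),interpolation=cv2.INTER_CUBIC);b=cv2.resize(b,(400,327),interpolation=cv2.INTER_CUBIC)
c=np.zeros((400,800,3),np.uint8);c[:,:400]=a;c[:327,400:]=b;cv2.imwrite("pics/c2.png",c)
E
```

```text
time: 12.03
tcp_pos: [0.525, -0.0041, 0.2542]
tool_rot: [-3.141, 0.0, 1.39]
force: [0.4, -0.3, 0.2]
finger_gap: 0.0854
grasp_force: 0.0
[-0.24321166  0.43425813  0.28367383  1.84071023 -0.15214295  0.88853713
 -0.06895053] [-3.14077338e+00  2.66578702e-04  1.39001907e+00]
```

View pics/c2.png

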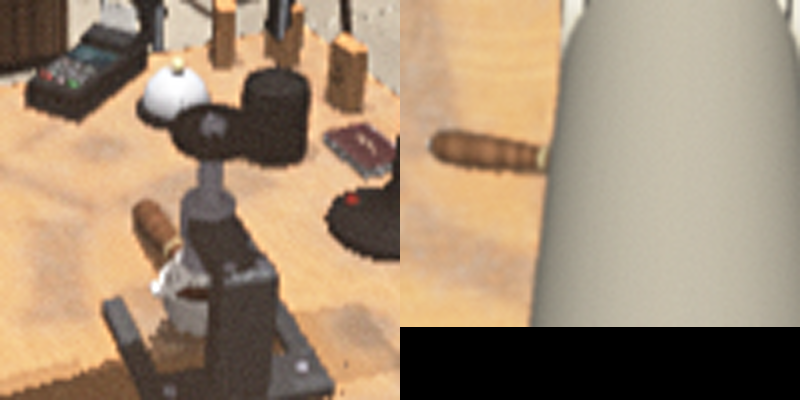

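The stem is now exposed, with the hub at crop (210,123), about 31 mm higher than before. The handle is where it was, at crop (434–545, 143–160). Next I'll move over the handle.

```bash
python3 -m creep '[0,0.0264,-0.0005,0,0, 0,0.0264,-0.0005,0,0, 0,0.0264,-0.0005,0,0, 0,0.0264,-0.0005,0,0, 0,0,0,0.03,0, 0,0,0,0.03,0, 0,0,0,0.03,0,0,0,0,0.03,0]'
python3 - <<'E'
from h import *
print(proj("scene",env.observe()["tcp_pos"]))
T=lambda x,y:(215+(x-400)/3.636,130+y/3.636); S=lambda x,y:(230+x/4,140+y/4)
print(tri(S(140,205),T(434,143)),tri(S(178,245),T(545,158)))
for z in(.19,.2,.205):print(z,proj("scene",(.5265,-.005,z)))
a=snap("scene","s3")[120:220,230:330];b=snap("top","t3")[130:220,215:325]
a=cv2.resize(a,(400,400),interpolation=cv2.INTER_CUBIC);b=cv2.resize(b,(400,327),interpolation=cv2.INTER_CUBIC)
c=np.zeros((400,800,3),np.uint8);c[:,:400]=a;c[:327,400:]=b;cv2.imwrite("pics/c3.png",c)
E
```

```text
time: 12.8
tcp_pos: [0.5416, 0.1006, 0.1333]
tool_rot: [3.141, -0.0, 1.401]
force: [0.3, 0.5, -0.4]
finger_gap: 0.0856
grasp_force: 0.0
[269.68231327 172.4170182 ]
(array([0.55589697, 0.15871406, 0.01858313]), np.float64(0.0014710588957463485)) (array([0.53948134, 0.06229845, 0.0391401 ]), np.float64(0.008057342109645298))
0.19 [281.87603755 173.29264948]
0.2 [282.04930561 170.4449304 ]
0.205 [282.136595   169.01029969]
```

View pics/c3.png

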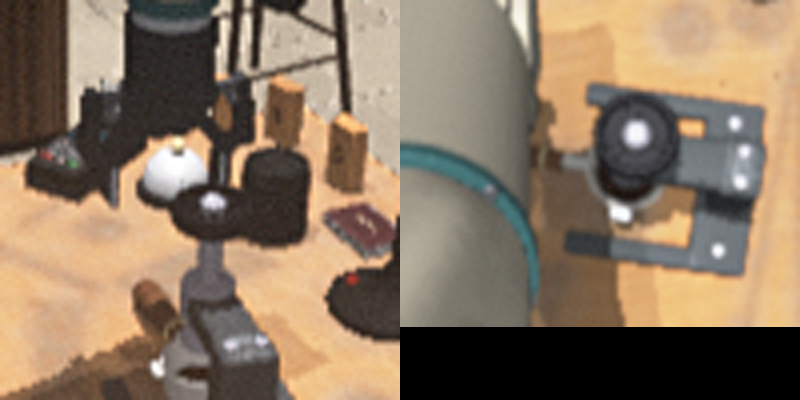

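The scene view shows both fingers straddling the line to the handle, and the wheel hub at (283.5,170.5), so z is about 0.199 and the wheel joint about 5.4. I'll descend and grip.

```bash
python3 -m creep '[0,0,0.0015,0.0154,0, 0,0,0,0.0154,0, 0,0,0,0.0154,0, 0,0,0,0.0154,0, 0,0,0,0.0154,0, 0,0,0,0.0154,0,0,0,0,0.0154,0,0,0,0,0.0154,0]'
python3 -m creep '[0.2,0,0,0,0, 0.4,0,0,0,0,0.55,0,0,0,0,0.65,0,0,0,0,0.8,0,0,0,0,1,0,0,0,0,1,0,0,0,0,1,0,0,0,0]'
```

```text
time: 13.57
tcp_pos: [0.5448, 0.1003, 0.0124]
tool_rot: [3.139, -0.001, 1.399]
force: [0.2, 0.2, 0.1]
finger_gap: 0.0849
grasp_force: 0.0
time: 14.23
tcp_pos: [0.5443, 0.1003, 0.0128]
tool_rot: [3.139, -0.001, 1.397]
force: [-0.9, 0.8, 6.6]
finger_gap: 0.0229
grasp_force: 58.3
```

Gripped at a 23 mm gap, which matches the handle. Drawing it straight out.

```bash
python3 -m creep '[1,0.004,0,0,0, 1,0.008,0,0,0,1,0.01,0,0,0,1,0.01,0,0,0,1,0.01,0,0,0,1,0.01,0,0,0,1,0.01,0,0,0,1,0.01,0,0,0]'
python3 -m creep '[1,0.01,0,0,0, 1,0.01,0,0,0,1,0.01,0,0,0,1,0.01,0,0,0,1,0.01,0,0,0,1,0.008,0,0,0,1,0.004,0,0,0,1,0,0,0,0]'
python3 - <<'E'
from h import *
a=snap("scene","s4")[110:250,200:340];b=snap("top","t4")[110:220,175:325]
a=cv2.resize(a,(400,400),interpolation=cv2.INTER_CUBIC);b=cv2.resize(b,(400,293),interpolation=cv2.INTER_CUBIC)
c=np.zeros((400,800,3),np.uint8);c[:,:400]=a;c[:293,400:]=b;cv2.imwrite("pics/c4.png",c)
E
```

```text
time: 14.9
tcp_pos: [0.5563, 0.1668, 0.0128]
tool_rot: [3.14, 0.004, 1.394]
force: [-1.9, -8.8, 9.4]
finger_gap: 0.0228
grasp_force: 58.9
time: 15.57
tcp_pos: [0.5674, 0.2301, 0.0128]
tool_rot: [3.14, 0.002, 1.396]
force: [-0.4, -4.7, 7.9]
finger_gap: 0.0233
grasp_force: 58.6
```

View pics/c4.png

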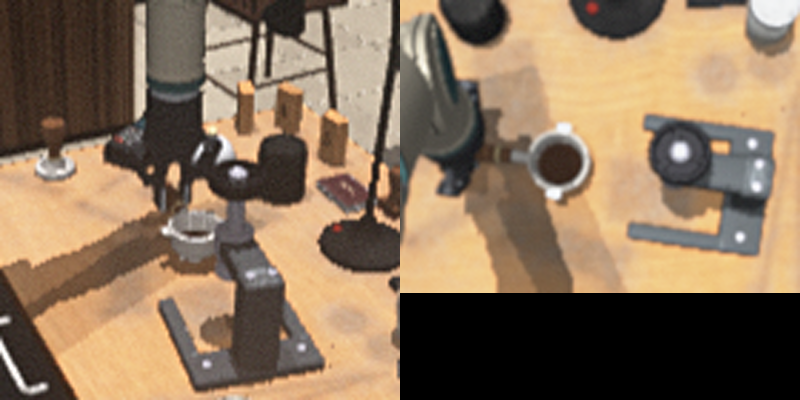

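The basket rim's right edge is at crop x 592, well left of the foot tips at 628–645, and it stands upright. Releasing and retreating upward.

```bash
python3 -m creep '[0.7,0,0,0,0, 0.5,0,0,0,0,0.2,0,0,0,0,0,0,0,0,0,0,0,0,0,0,0,0,0,0,0,0,0,0,0,0]'
python3 -m creep '[0,0,0,-0.015,0, 0,0,0,-0.025,0,0,0,0,-0.03,0,0,0,0,-0.03,0,0,0,0,-0.03,0,0,0,0,-0.03,0,0,0,0,-0.03,0,0,0,0,-0.02,0]'
python3 -m creep '[0,0.04,0,0,0, 0,0.04,0,0,0,0,0.03,0,0,0,0,0,0,0,0,0,0,0,0,0]'
python3 - <<'E'
from h import *
a=snap("scene","s5")[110:250,200:340];b=snap("top","t5")[110:220,175:325]
a=cv2.resize(a,(400,400),interpolation=cv2.INTER_CUBIC);b=cv2.resize(b,(400,293),interpolation=cv2.INTER_CUBIC)
c=np.zeros((400,800,3),np.uint8);c[:,:400]=a;c[:293,400:]=b;cv2.imwrite("pics/c5.png",c)
E
```

```text
time: 16.25
tcp_pos: [0.5663, 0.2323, 0.0112]
tool_rot: [-3.141, -0.0, 1.397]
force: [0.7, 1.0, 0.0]
finger_gap: 0.0855
grasp_force: 0.0
time: 16.92
tcp_pos: [0.5674, 0.2323, 0.2244]
tool_rot: [3.139, -0.002, 1.396]
force: [0.6, 0.4, 0.2]
finger_gap: 0.0855
grasp_force: 0.0
time: 17.33
tcp_pos: [0.5845, 0.3429, 0.2204]
tool_rot: [-3.14, -0.0, 1.401]
force: [-0.0, -1.0, 0.1]
finger_gap: 0.085
grasp_force: 0.0
```

View pics/c5.png

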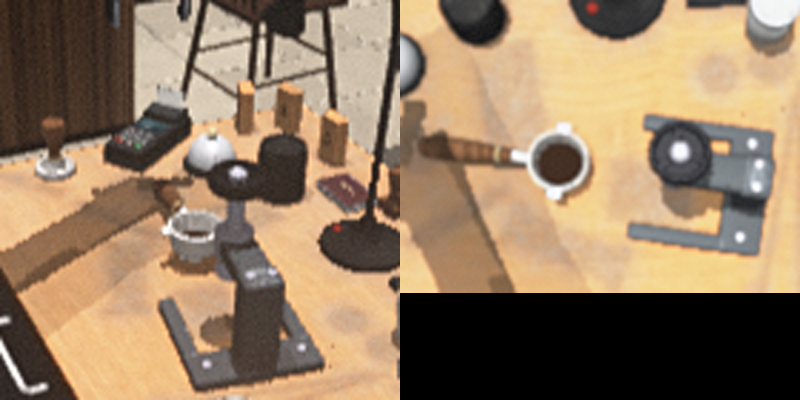

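The portafilter stands level and free, with the basket at crop (558,162), clear of the foot tips. The wheel is still up, the tamper still stands, and the gripper is clear. Handing in.

```bash
python3 -c "
from rig import env
print(env.close_job())"
```

```text
the job is handed in; nothing more can be done
None
```

I unscrewed the press to about 5.4 rad, drew the portafilter out until its basket was well past the foot tips, left it standing on the worktop with the plunger still up, and handed the job in at about 17 s (no verdict was returned).

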